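# Open the green capsule case

### The job

Open the coffee capsule case with the green panel: turn its wooden turn button a full quarter turn so that it lies along the rim, clear of the panel, then lift the green panel straight out by its handle and lay it flat on the middle of the cork trivet. Leave the case with the red panel shut.

Things in the scene. Friction and masses are not known exactly. Their poses are not given: they have to be found in the camera images.
- green_grip (a point): middle of the steel bar handle of the loose green panel (120 mm along its x, 90 along y, 8 thick, 90 g), z up. The bar lies along y: 50 mm long, 14 thick, 20 high. This point is 18 mm above the panel's face and 26 above its underside; seated, 68 above the table. The panel sits flush in the 50 mm high rim of a fixed wooden case, 2 mm play; its x points away from the robot, to the rim with the turn button.
- green_button (a joint): turn button of the green case, rad: dark wooden bar 13 mm wide, from 52 to 70 mm above the table; upright pivot (brass screw) 76 mm from the panel's centre along the panel's +x. Reaches 28 mm from the pivot, tail 14. At 0 (start within 0.3) it points along -x over the panel; + is counterclockwise from above. Turns both ways, stops at 1.6 and -1.6, light friction, stays put; +-1.57 is along the rim.
- trivet_top (a point): centre of the upper face of the square cork trivet, 150 x 150 mm, 8 mm thick, fixed to the table; axes along its sides. The green panel goes here.
- red_grip (a point): middle of the steel bar handle on the red panel, which lies under its own turn button in a second case of the same make and size; to be left as it is.

How it is judged (in metres and radians):
On the way, in this order (a step that is already met when the one before it is completed fails the run):
1. the green case's turn button is turned aside while the panel is still in its frame ((value of joint green_button above 1.2 rad or value of joint green_button below -1.2 rad) and height (world z) of green_grip below 0.076 m), for 0.2 s.
2. the green panel is lifted clear of the frame (height (world z) of green_grip above 0.085 m), for 0.1 s.
At the end, for the whole second after the job is handed in: the green panel lies flat (within 10 degrees), handle up, on the cork trivet, its centre within 40 mm of the trivet's centre; the green case's turn button is still turned aside (at least 1.1 rad either way); the red panel is where it was, within 15 mm (horizontal distance between green_grip and trivet_top below 0.04 m and z of green_grip in the frame of trivet_top between 0.02 and 0.032 m and angle between green_grip's own z axis and vertical below 0.18 rad and (value of joint green_button above 1.1 rad or value of joint green_button below -1.1 rad) and distance of red_grip from where it was at the start of the episode below 0.015 m); the robot touches nothing.
It fails at once if the red panel is taken out or shifted by more than 20 mm (distance of red_grip from where it was at the start of the episode above 0.02 m).
It also fails if it takes over 64 s, if anything falls off the work surface, if the arm or the gripper's body presses on something with over 40 N, if the wrist force passes 120 N, or if a joint passes its speed limit or range.

### The arm

A 7-joint arm with a two-finger parallel gripper is mounted at the origin on the work surface; the furniture and walls round the work are solid. World frame = base frame: x ahead of the robot, y to its left, z up, the work surface at z = 0. Lengths are in mm, angles in degrees, forces in N, time in s.
With the tool pointing down it reaches from about 425 to 925 mm from the base axis. Payload 6.8 kg.
Tool frame: the origin (TCP) lies at the centre of the arm's flange, where the gripper is bolted on; the fingertips stand 182 mm ahead of it and the grasp point (between the pads) lies 163 mm ahead of it; z points along the fingers, y is the line along which they close (so a half turn about z gives the same grasp; the last joint's range is limited). The gripper opens to 88 mm and grips with 3 to 60 N. Pads are 20 mm wide; open, the fingers measure 115 mm over their backs; the gripper's body (75 mm by 178 mm) begins 61 mm behind the grasp point.
Start: joints at [57.347, 27.33, 1.283, 89.118, -0.659, 63.558, -4.761], TCP at [300.76, -604.306, 404.664] pointing down, gripper open.
Joint ranges: [-169.35, 169.35], [-19.33, 120.38], [-80.79, 83.38], [13.8, 139.57], [-78.32, 258.32], [9.67, 109.79], [-169.56, 169.56]. Speed limits (degrees/s): [136.94, 136.94, 180, 180, 180, 180, 180].

### API

Orientations are given as [roll, pitch, yaw] about the fixed x, y, z axes, in that order (R = Rz(yaw) Ry(pitch) Rx(roll)).
In Python, from station import * gives the robot as it stands.
- The arm moves only by the shell command python3 -m crank 'ROWS'. ROWS is JSON, a list that holds one entry, the list of rows, each a list of 7 numbers: the finger opening in m, from 0 to 0.0878, then the shift along the tool's x, y, z in m, then the turn, a rotation vector about the tool's x, y, z in rad. In form: [[[claw, tx, ty, tz, ax, ay, az], ...]]. A call has 1 to 20 rows; each row is the pose to reach, as a shift and turn from the pose commanded when the call began, along the tool's axes at that moment; what a row does not reach only later rows make up. A row lasts 1/10 s, in which the tool goes at most 50 mm and 8.59 degrees, less where a joint would pass 70% of its speed; a pose out of reach is approached as far as the arm can. A call with a gripper value outside its range is refused whole. The fingers move at their own pace and stop on an object; the grip force is fixed at half the most. Time passes only in rows, so rows that repeat a pose let the fingers close. It gives the time, the measured TCP pose, the force, the opening and the grip force at its end, in the units of the state.
- state(): the state, without advancing time (a new reading comes with each control period).
- snapshot(name): name is "scene" or "top"; returns a dict with "color" (400x640x3 uint8, blue, green, red), "range_z" (400x640 float32, mm along the optical axis (not along the pixel's ray), 0 where there is no reading), "fx", "fy", "cx", "cy" (pixels), "cam_to_world" (4x4, takes a point from camera to world coordinates). Camera axes: x right, y up, looking along -z (the intrinsics and any distortion apply to the point x, -y, -z); pixel columns grow to the right and rows downward; lengths in mm; the calibration is good to about 2 mm. A picture is of the moment at which its call begins.
- hand_in(): hands the job in; it is judged then, once.
The state is a dict: "time": time; "joint_positions": joint angles; "dq": joint speeds; "effort": joint torques, N m; "tool_pos": TCP position; "orientation": TCP orientation; "force": force on the tool from outside, world axes, zero at the start; "ft_torque": the same for the moment, N m; "width": finger opening in mm; "grip_force": force on a finger pad.
Only numpy, scipy, OpenCV 4.12 (cv2) and the standard library are available. Lean on these libraries where they do the work, as an engineer would, in place of code of your own. Each camera call takes 0.05 s, during which the arm holds its last target. There are 200 camera calls.

## Working session

There is one attempt and no reset: what is moved stays moved. The work goes in short steps, Python scripts to look and compute and a shell command to move; the robot and the scene stay as the last step left them, time stands still between calls to the robot, and variables do not carry over. Pictures are saved under pics/ and viewed, at most 10 in all, crops included, and the job is handed in when it is done.

```bash
mkdir -p pics; ls; python3 - <<'E'
from station import *
import cv2,numpy as np
print(state())
for n in("scene","top"):
    s=snapshot(n); cv2.imwrite(f"pics/{n}0.png",s["color"]); np.savez(f"/tmp/{n}0.npz",**s)
    print(n,s["fx"],s["fy"],s["cx"],s["cy"],s["cam_to_world"].round(3).tolist(),[k for k in s])
E
```

```text
pics
{'time': 0.0, 'joint_positions': array([57.34882924, 27.37501177,  1.28009544, 89.17665735, -0.65769731,
       63.55927238, -4.76090557]), 'dq': array([ 0.05502134, -0.02437814,  0.00616314,  0.0638046 ,  0.00904212,
       -0.00229269,  0.06136115]), 'effort': array([ 3.29028389e-04, -5.82851136e+01,  1.53492674e+00, -2.72600251e+01,
       -5.42764622e-02,  1.70203642e-02,  1.83203410e-04]), 'tool_pos': array([ 300.61876807, -604.05843109,  403.70285327]), 'orientation': array([-1.79896782e+02,  8.79641290e-03,  2.64595591e+01]), 'force': array([-0.07489725,  0.22354774,  0.15357966]), 'ft_torque': array([ 0.00929045, -0.02681956,  0.00627889]), 'grip_force': 0.0, 'width': 87.69594466227711}
scene 394.4117650360544 394.4117650360544 318.633159736491 189.5983286261442 [[-0.891, 0.26, -0.373, 178.638], [-0.454, -0.545, 0.705, 608.597], [-0.02, 0.797, 0.604, 596.581], [0.0, 0.0, 0.0, 1.0]] ['color', 'range_z', 'fx', 'fy', 'cx', 'cy', 'cam_to_world']
top 421.47974952492996 421.47974952492996 314.2533952928786 198.74998708071377 [[0.003, 0.99, -0.139, 362.536], [-1.0, 0.003, 0.0, 13.287], [0.001, 0.139, 0.99, 913.634], [0.0, 0.0, 0.0, 1.0]] ['color', 'range_z', 'fx', 'fy', 'cx', 'cy', 'cam_to_world']
```

View pics/top0.png

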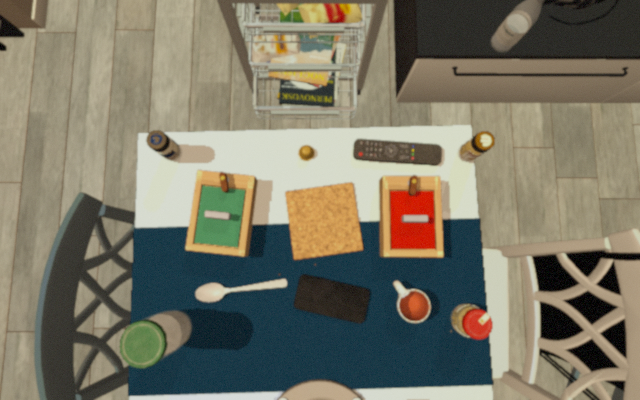

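View pics/scene0.png

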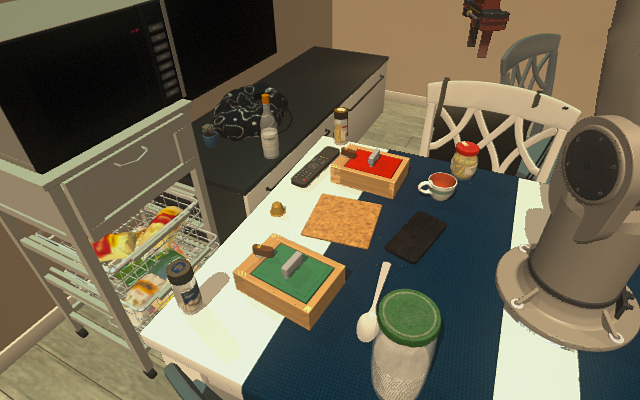

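The top view shows the green case on the left: panel around (222,217), bar handle (216,215), turn button (225,183). The trivet is at (325,221) and the red case at (412,216). The scene view confirms this and also shows a jar at (405,340), well away from the work.

```bash
cat > h.py <<'E'
import cv2,numpy as np
from station import *
def cast(s,px,z):
    px=np.atleast_2d(np.asarray(px,float)); T=s["cam_to_world"]
    d=np.c_[(px[:,0]-s["cx"])/s["fx"],-(px[:,1]-s["cy"])/s["fy"],-np.ones(len(px))]@T[:3,:3].T
    o=T[:3,3]; return o+d*((z-o[2])/d[:,2])[:,None]
def blob(m,roi):
    u0,v0,u1,v1=roi; k=np.zeros(m.shape,np.uint8); k[v0:v1,u0:u1]=m[v0:v1,u0:u1]
    n,l,st,c=cv2.connectedComponentsWithStats(k); i=1+np.argmax(st[1:,4]); return (l==i).astype(np.uint8)
def rect(s,m,z):
    c=max(cv2.findContours(m,cv2.RETR_EXTERNAL,cv2.CHAIN_APPROX_NONE)[0],key=cv2.contourArea).reshape(-1,2)
    p=cast(s,c,z)[:,:2].astype(np.float32); r=cv2.minAreaRect(p); ys,xs=np.nonzero(m)
    return np.round(r[0],1),np.round(r[1],1),round(r[2],1),cast(s,np.c_[xs,ys],z).mean(0).round(1)[:2]
E
python3 - <<'E'
from h import *
R={"top":dict(g=(185,170,260,260),t=(280,175,370,265),r=(375,170,450,262)),"scene":dict(g=(230,230,350,330),t=(295,190,390,255),r=(325,140,415,200))}
for n in R:
    s=dict(np.load(f"/tmp/{n}0.npz")); h,S,V=cv2.split(cv2.cvtColor(s["color"],cv2.COLOR_BGR2HSV))
    g=((h>60)&(h<95)&(S>80)).astype(np.uint8)
    cork=((h>5)&(h<25)&(S>70)&(V>90)).astype(np.uint8)
    steel=((S<50)&(V>90)).astype(np.uint8)
    gp=blob(g,R[n]["g"]); print(n,"panel",rect(s,gp,50))
    u,v,w,H=cv2.boundingRect(gp); st=blob(steel,(u+5,v+8,u+w-5,v+H-8)); print(" bar@78",rect(s,st,78),"range",)
    dk=((V<110)&(S>80)&((h<20)|(h>170))).astype(np.uint8)
    roi=(205,168,250,196) if n=="top" else (245,238,290,265)
    b=blob(dk,roi); print(" button@70",rect(s,b,70),b.sum())
    print(" trivet@8",rect(s,blob(cork,R[n]["t"]),8))
    fr=blob(((h>5)&(h<28)&(S>60)&(V>110)).astype(np.uint8),R[n]["g"]); print(" frame@50",rect(s,fr,50))
    ys,xs=np.nonzero(st); d=s["range_z"][ys,xs]; print(" bar depth",np.median(d), "px",xs.mean(),ys.mean())
    # bar height from depth
    P=np.c_[(xs-s["cx"])/s["fx"]*d,-(ys-s["cy"])/s["fy"]*d,-d]@s["cam_to_world"][:3,:3].T+s["cam_to_world"][:3,3]; print(" barP",np.median(P,0).round(1))
    im=s["color"].copy(); im[b>0]=(255,0,255); im[st>0]=(255,255,0)
    u0,v0,u1,v1=R[n]["g"]; cv2.imwrite(f"/tmp/{n}c.png",cv2.resize(im[v0-10:v1+10,u0-10:u1+10],None,fx=4,fy=4,interpolation=0))
a,b=cv2.imread("/tmp/topc.png"),cv2.imread("/tmp/scenec.png"); H=max(a.shape[0],b.shape[0])
pad=lambda x:np.pad(x,((0,H-x.shape[0]),(0,0),(0,0)))
o=np.hstack([pad(a),pad(b)]); cv2.imwrite("pics/c1.png",cv2.resize(o,(800,int(o.shape[0]*800/o.shape[1]))))
E
```

```text
top panel (array([447.5, 208. ]), array([ 86.2, 113.7]), 84.2, array([445.7, 207.2]))
 bar@78 (array([447.2, 207.3]), array([50.9, 14.7]), 83.8, array([447.2, 207. ])) range
 button@70 (array([513.7, 190.6]), array([ 9.7, 35.1]), 88.5, array([511.2, 191.2])) 29
 trivet@8 (array([442.5,  -6.7]), array([150.2, 152.4]), 8.2, array([441.3,  -7. ]))
 frame@50 (array([453.9, 196.6]), array([144.9, 168.7]), 83.9, array([460.5, 197.3]))
 bar depth 839.2389 px 216.75555555555556 214.70555555555555
 barP [446.6 207.   78.1]
scene panel (array([447.9, 208.1]), array([ 90.2, 119.3]), 84.1, array([442. , 215.9]))
 bar@78 (array([409.4, 169.5]), array([10.8,  4.9]), 25.9, array([409. , 168.7])) range
 button@70 (array([509.8, 208.6]), array([40.5, 20.7]), 21.7, array([508.7, 208.1])) 122
 trivet@8 (array([444.4,  -5.1]), array([149.3, 154.3]), 8.3, array([442.2,  -0.5]))
 frame@50 (array([456.2, 218.4]), array([146.4, 198. ]), 84.2, array([446.1, 235.7]))
 bar depth 816.838 px 321.375 252.75
 barP [443.2 102.   -1.1]
```

View pics/c1.png

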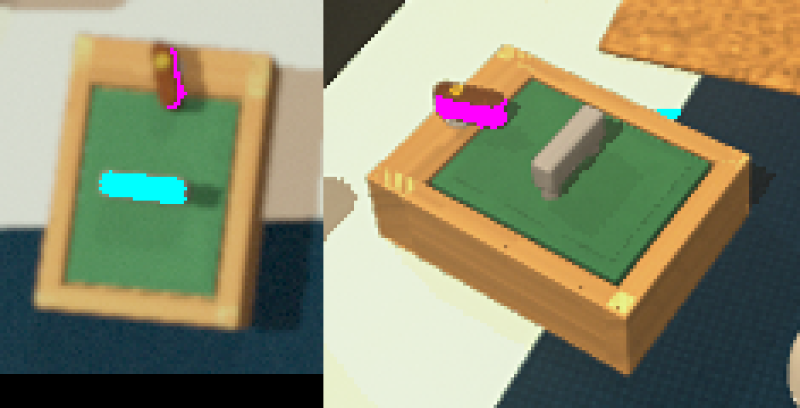

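The overlay shows the masks on the bar handle. The button's brass screw is at about (222.6,177.6) in the top image and its tip at about (225.5,191), so it already leans to + (tip towards -y). I'll measure the angle properly.

```bash
cat >> h.py <<'E'
def to_tool(p,yaw,tip=True):
    "tool-axes shift (m) and turn about tool z (rad) to put grasp point/fingertip at p (mm) at this yaw, tool down"
    from scipy.spatial.transform import Rotation as Ro
    st=state(); R=Ro.from_euler("xyz",st["orientation"],degrees=True); W=Ro.from_euler("xyz",[180,0,yaw],degrees=True)
    t=np.array(p,float)+[0,0,182 if tip else 163]
    return (R.inv().apply(t-st["tool_pos"])/1000).round(4),(R.inv()*W).as_rotvec().round(4)
E
python3 - <<'E'
from h import *
c=np.array([447.4,207.6]); a=np.radians(-6.1); ex=np.array([np.cos(a),np.sin(a)])
pv=c+76*ex; print("pivot pred",pv)
s=dict(np.load("/tmp/top0.npz")); print("screw top",cast(s,[222.6,177.6],70))
for n,roi in(("top",(205,168,250,196)),("scene",(245,238,290,265))):
    s=dict(np.load(f"/tmp/{n}0.npz")); h,S,V=cv2.split(cv2.cvtColor(s["color"],cv2.COLOR_BGR2HSV))
    m=blob(((S>80)&(V<(150 if n=="top" else 135))&(V>(60 if n=="top" else 85))&((h<20)|(h>170))).astype(np.uint8),roi)
    ys,xs=np.nonzero(m); P=cast(s,np.c_[xs,ys],70)[:,:2]; print(n,m.sum(),rect(s,m,70))
    u,sv,vt=np.linalg.svd(P-P.mean(0)); d=vt[0]*np.sign(-vt[0][0]); t=P.mean(0)-pv
    print(" axis deg",np.degrees(np.arctan2(d[1],d[0]))," from pivot to mean",np.degrees(np.arctan2(t[1],t[0])),np.hypot(*t))
    u0,v0,u1,v1=roi; print(V[v0:v1:2,u0:u1:2] if n=="top" else "")
print(to_tool([*pv,150],10.4), np.round(to_tool([*pv,54],10.4)[0],4))
E
```

```text
pivot pred [522.96968375 199.52393058]
screw top [[523.855372   199.63446216  70.        ]]
top 140 (array([514.8, 195. ]), array([40.1, 24.7]), 32.5, array([512.9, 192.4]))
 axis deg -165.9685846460357  from pivot to mean -144.84236182954857 12.301167958029147
[[219 220 219 220 219 218 218 219 220 220 219 219 219 219 218 220 219 219
  218 219 219 219 220]
 [202 203 206 210 212 213 214 214 213 215 219 219 219 220 219 220 219 218
  220 219 219 219 220]
 [215 215 216 213 211 208 209 195 157 171 184 198 199 213 213 213 215 216
  219 219 220 218 218]
 [216 217 217 216 218 217 215 180 140 138 108 149 158 173 189 209 208 208
  210 205 204 207 213]
 [217 217 217 217 217 217 215 183 176 185 120 127 155 158 186 217 217 216
  217 214 216 215 214]
 [217 215 217 216 217 217 216 196 193 190 129 110 146 154 169 211 217 218
  216 217 217 215 206]
 [208 209 210 212 212 217 217 200 159 148 121 102 145 155 162 211 216 215
  216 216 216 215 216]
 [207 206 207 206 205 207 209 192 145 137 128  95 149 153 160 211 216 218
  216 217 216 216 215]
 [174 181 192 194 199 198 201 192 151 138 135  92 139 149 151 194 214 215
  216 216 217 216 215]
 [143 140 138 134 131 145 156 154 137 139 139  94 126 135 138 169 209 213
  212 212 213 214 215]
 [144 145 144 142 142 142 141 134 115 136 135  90  84  92  99 120 150 166
  168 174 186 212 214]
 [144 140 142 143 143 142 141 138 128 128 117  69  79  93  95 120 141 144
  138 137 144 211 214]
 [144 144 140 142 144 141 142 137 135 121  91  82 100 104 109 135 143 143
  143 139 144 210 214]
 [144 140 143 144 145 142 141 136 136 135 133 140 142 141 141 141 145 141
  142 137 162 215 215]]
scene 183 (array([503.7, 207.8]), array([50.5, 50.5]), 29.0, array([511.6, 204.8]))
 axis deg -170.77313564352318  from pivot to mean 155.10850453521508 12.511719906917286

(array([ 0.5571, -0.6203,  0.0727]), array([-0.0015,  0.0003,  0.2803])) [ 0.5571 -0.6201  0.1687]
```

```bash
python3 -m crank '[[[0.024,0.25,-0.28,0,0,0,0.14],[0.024,0.25,-0.28,0,0,0,0.14],[0.024,0.25,-0.28,0,0,0,0.14],[0.024,0.25,-0.28,0,0,0,0.14],[0.024,0.25,-0.28,0,0,0,0.14],[0.024,0.25,-0.28,0,0,0,0.14],[0.024,0.25,-0.28,0,0,0,0.14],[0.024,0.25,-0.28,0,0,0,0.14],[0.024,0.557,-0.62,0,0,0,0.28],[0.024,0.557,-0.62,0,0,0,0.28],[0.024,0.557,-0.62,0,0,0,0.28],[0.024,0.557,-0.62,0,0,0,0.28],[0.024,0.557,-0.62,0,0,0,0.28],[0.024,0.557,-0.62,0,0,0,0.28],[0.024,0.557,-0.62,0,0,0,0.28],[0.024,0.557,-0.62,0,0,0,0.28],[0.024,0.557,-0.62,0,0,0,0.28],[0.024,0.557,-0.62,0,0,0,0.28],[0.024,0.557,-0.62,0.05,0,0,0.28],[0.024,0.557,-0.62,0.05,0,0,0.28]]]'; python3 - <<'E'
from h import *
s=state(); print(s["time"],s["tool_pos"],s["orientation"],s["joint_positions"],s["width"]); print(to_tool([523.3,199.5,54],10.4))
E
```

```text
time: 2.1
tool_pos: [521.2, 197.7, 349.4]
orientation: [179.9, 0.6, 10.5]
force: [-0.7, -0.5, -1.7]
width: 24.0
grip_force: 0.0
2.1 [521.18561334 197.70215422 349.435399  ] [179.8519021    0.59433379  10.46575185] [  -7.75650014   21.87202727  -24.2367968   107.04252612   10.82196102
   53.9592707  -116.47536859] 24.01268664275784
(array([ 0.0036, -0.0017,  0.1134]), array([0.0026, 0.0104, 0.0012]))
```

```bash
python3 -m crank '[[[0.024,0,0,0.03,0,0,0],[0.024,0,0,0.06,0,0,0],[0.024,0,0,0.06,0,0,0],[0.024,0,0,0.06,0,0,0],[0.024,0,0,0.06,0,0,0]]]'; python3 - <<'E'
from h import *
s=state(); print(s["tool_pos"],s["orientation"],s["width"]); print(to_tool([523.3,199.5,54],10.4))
s=snapshot("scene"); cv2.imwrite("pics/s1.png",cv2.resize(s["color"][150:330,180:420],None,fx=3,fy=3))
E
```

```text
time: 2.6
tool_pos: [523.9, 198.9, 296.8]
orientation: [-180.0, -0.2, 10.4]
force: [-0.2, 0.2, 0.4]
width: 24.0
grip_force: 0.0
[523.92158998 198.86062202 296.79498581] [-1.79982504e+02 -1.51307789e-01  1.03706438e+01] 24.02764190281096
(array([-0.0007, -0.0007,  0.0608]), array([-0.0003, -0.0026, -0.0005]))
```

View pics/s1.png

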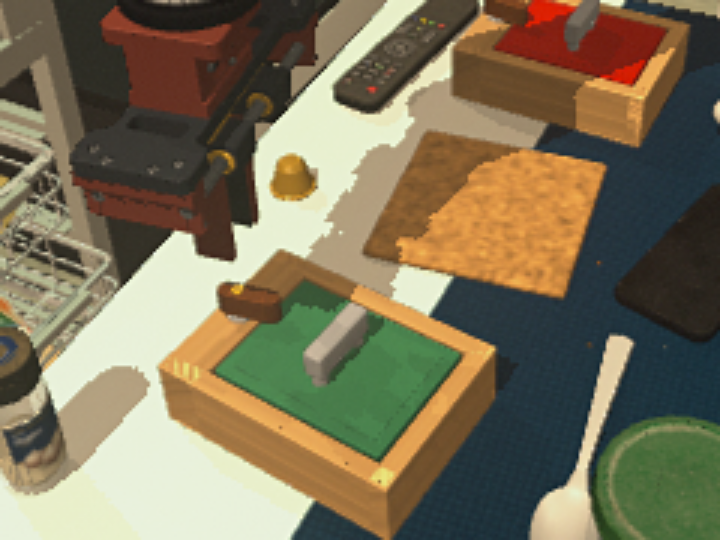

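The fingers, at (215,240) and (243,205) in the crop, hang above the button at (250,302) and straddle it. I'll go down around it and watch the force.

```bash
python3 -m crank '[[[0.024,0,-0.001,0.02,0,0,0],[0.024,0,-0.001,0.035,0,0,0],[0.024,0,-0.001,0.045,0,0,0],[0.024,0,-0.001,0.052,0,0,0],[0.024,0,-0.001,0.058,0,0,0],[0.019,0,-0.001,0.058,0,0,0],[0.017,0,-0.001,0.058,0,0,0],[0.017,0,-0.001,0.058,0,0,0],[0.017,0,-0.001,0.058,0,0,0]]]'
```

```text
time: 3.55
tool_pos: [523.2, 200.0, 237.1]
orientation: [-180.0, -0.0, 10.4]
force: [0.3, 0.0, -0.1]
width: 16.9
grip_force: 0.0
```

```bash
python3 -m crank '[[[0.017,0,0,0,0,0,-0.1],[0.017,0,0,0,0,0,-0.2],[0.017,0,0,0,0,0,-0.3],[0.017,0,0,0,0,0,-0.4],[0.017,0,0,0,0,0,-0.5],[0.017,0,0,0,0,0,-0.6],[0.017,0,0,0,0,0,-0.7],[0.017,0,0,0,0,0,-0.8],[0.017,0,0,0,0,0,-0.9],[0.017,0,0,0,0,0,-1.0],[0.017,0,0,0,0,0,-1.1],[0.017,0,0,0,0,0,-1.2],[0.017,0,0,0,0,0,-1.28],[0.017,0,0,0,0,0,-1.28],[0.017,0,0,0,0,0,-1.28]]]'; python3 -m crank '[[[0.012,0,0,0,0,0,0],[0.008,0,0,0,0,0,0],[0.008,0,0,0,0,0,0],[0.008,0,0,0,0,0,0]]]'
```

```text
time: 5.05
tool_pos: [523.4, 199.5, 236.9]
orientation: [180.0, 0.0, 83.6]
force: [1.0, -1.2, 1.1]
width: 16.8
grip_force: 0.8
time: 5.45
tool_pos: [524.0, 200.1, 237.0]
orientation: [179.9, -0.1, 83.7]
force: [5.1, 0.2, -2.7]
width: 12.8
grip_force: 30.0
```

The fingers closed on the bar at yaw 83.7°, width 12.8 mm, so the button lies along the rim. Now I'll open, lift and check.

```bash
python3 -m crank '[[[0.022,0,0,0,0,0,0],[0.024,0,0,0,0,0,0],[0.024,0,0,0,0,0,0],[0.024,0,0,-0.03,0,0,0],[0.024,0,0,-0.06,0,0,0],[0.05,0,0,-0.08,0,0,0],[0.05,0,0,-0.08,0,0,0],[0.05,0,0,-0.08,0,0,0]]]'; python3 - <<'E'
from h import *
s=state(); print(s["width"],s["force"]); print(to_tool([447.2,207.3,110],83.8)); print(to_tool([447.2,207.3,60],83.8))
s=snapshot("scene"); cv2.imwrite("pics/s2.png",cv2.resize(s["color"][150:330,180:420],None,fx=3,fy=3))
E
```

```text
time: 6.25
tool_pos: [522.7, 199.8, 316.4]
orientation: [180.0, 0.0, 83.7]
force: [-0.4, 0.5, 0.1]
width: 44.3
grip_force: 0.0
44.30255437070629 [-0.39431883  0.47704283  0.11909136]
(array([-0.0008, -0.0759,  0.0244]), array([ 0.0002,  0.0003, -0.0009]))
(array([-0.0008, -0.0759,  0.0744]), array([ 0.0002,  0.0003, -0.0009]))
```

View pics/s2.png

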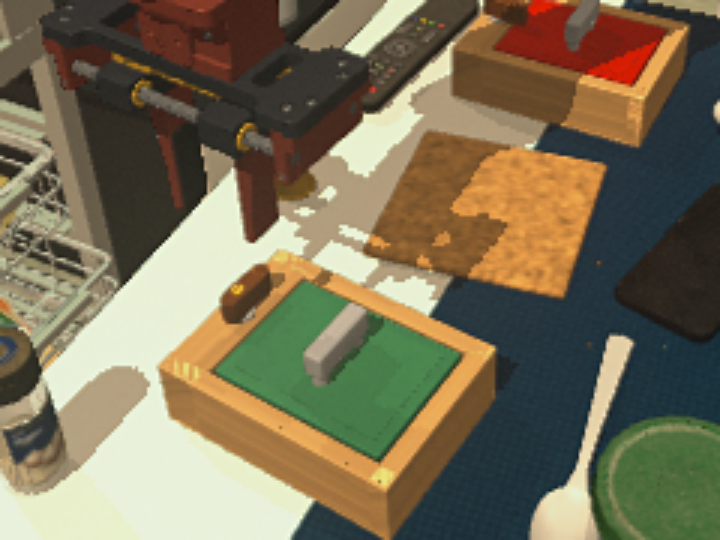

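The button at (245,293) in the crop now lies along the rim, clear of the seated panel. Next is the handle grasp.

```bash
python3 -m crank '[[[0.045,-0.001,-0.04,0,0,0,0],[0.045,-0.001,-0.076,0,0,0,0],[0.045,-0.001,-0.076,0.02,0,0,0],[0.045,-0.001,-0.076,0.04,0,0,0],[0.045,-0.001,-0.076,0.055,0,0,0],[0.045,-0.001,-0.076,0.067,0,0,0],[0.045,-0.001,-0.076,0.077,0,0,0],[0.045,-0.001,-0.076,0.077,0,0,0],[0.045,-0.001,-0.076,0.077,0,0,0]]]'; python3 -m crank '[[[0.03,0,0,0,0,0,0],[0.02,0,0,0,0,0,0],[0.01,0,0,0,0,0,0],[0.008,0,0,0,0,0,0],[0.008,0,0,0,0,0,0],[0.008,0,0,0,0,0,0],[0.008,0,0,0,0,0,0]]]'
```

```text
time: 7.2
tool_pos: [447.5, 207.4, 239.7]
orientation: [-180.0, -0.0, 83.8]
force: [-0.1, 0.0, 0.2]
width: 45.3
grip_force: 0.0
time: 7.9
tool_pos: [447.6, 207.2, 239.9]
orientation: [180.0, 0.0, 83.7]
force: [-0.6, 0.5, 4.4]
width: 13.4
grip_force: 30.0
```

```bash
python3 -m crank '[[[0.008,0,0,-0.005,0,0,0],[0.008,0,0,-0.01,0,0,0],[0.008,0,0,-0.015,0,0,0],[0.008,0,0,-0.02,0,0,0],[0.008,0,0,-0.028,0,0,0],[0.008,0,0,-0.036,0,0,0],[0.008,0,0,-0.05,0,0,0],[0.008,0,0,-0.07,0,0,0],[0.008,0,0,-0.09,0,0,0],[0.008,0,0,-0.1,0,0,0],[0.008,0,0,-0.1,0,0,0]]]'; python3 - <<'E'
from h import *
s=state(); print(s["width"],s["force"])
# tool height now minus grasp height 239.8 -> panel rise; placement needs underside 42->8 i.e. tcp z 205.8
for z in (340,210,206): 
    from scipy.spatial.transform import Rotation as Ro
    print(to_tool([443.2,-6,z-182],98.1))
s=snapshot("scene"); cv2.imwrite("pics/s3.png",s["color"])
E
```

```text
time: 9.0
tool_pos: [447.7, 207.5, 341.4]
orientation: [179.8, -0.1, 83.7]
force: [-0.2, 0.4, -1.0]
width: 13.7
grip_force: 30.0
13.744334366854842 [-0.17888004  0.43048036 -0.96758474]
(array([-0.2127,  0.0188,  0.0012]), array([ 0.0031, -0.0008, -0.2507]))
(array([-0.2129,  0.0184,  0.1312]), array([ 0.0031, -0.0008, -0.2507]))
(array([-0.2129,  0.0184,  0.1352]), array([ 0.0031, -0.0008, -0.2507]))
```

View pics/s3.png

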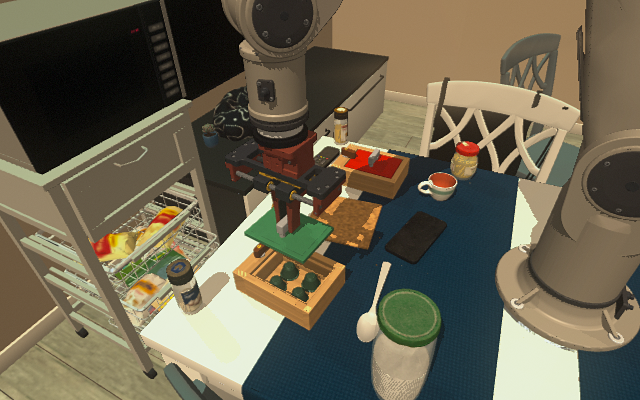

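The panel at (290,233) is held level above the open case. Next I'll carry it over the trivet.

```bash
python3 -m crank '[[[0.008,-0.03,0.003,0,0,0,-0.04],[0.008,-0.07,0.006,0,0,0,-0.08],[0.008,-0.11,0.01,0,0,0,-0.13],[0.008,-0.15,0.013,0,0,0,-0.18],[0.008,-0.19,0.017,0,0,0,-0.23],[0.008,-0.213,0.019,0,0,0,-0.25],[0.008,-0.213,0.019,0,0,0,-0.25],[0.008,-0.213,0.019,0.03,0,0,-0.25],[0.008,-0.213,0.019,0.06,0,0,-0.25],[0.008,-0.213,0.019,0.09,0,0,-0.25],[0.008,-0.213,0.019,0.11,0,0,-0.25],[0.008,-0.213,0.019,0.122,0,0,-0.25],[0.008,-0.213,0.019,0.122,0,0,-0.25],[0.008,-0.213,0.019,0.122,0,0,-0.25]]]'; python3 - <<'E'
from h import *
print(to_tool([443.2,-6,206-182],98.1))
E
```

```text
time: 10.45
tool_pos: [443.3, -6.0, 218.0]
orientation: [180.0, -0.0, 98.1]
force: [1.3, 0.8, -1.9]
width: 13.9
grip_force: 30.0
(array([ 0.    , -0.0001,  0.012 ]), array([ 0.0003, -0.0003,  0.0003]))
```

```bash
python3 -m crank '[[[0.008,0,0,0.004,0,0,0],[0.008,0,0,0.007,0,0,0],[0.008,0,0,0.009,0,0,0],[0.008,0,0,0.011,0,0,0],[0.008,0,0,0.012,0,0,0],[0.008,0,0,0.012,0,0,0],[0.008,0,0,0.012,0,0,0]]]'
```

```text
time: 11.15
tool_pos: [443.1, -6.6, 205.9]
orientation: [-180.0, 0.0, 98.1]
force: [-0.9, -0.3, 5.5]
width: 13.8
grip_force: 30.0
```

Contact shows as +5.5 N, so I'll release slowly and go up.

```bash
python3 -m crank '[[[0.016,0,0,0,0,0,0],[0.025,0,0,0,0,0,0],[0.035,0,0,0,0,0,0],[0.045,0,0,0,0,0,0],[0.045,0,0,0,0,0,0],[0.045,0,0,-0.03,0,0,0],[0.045,0,0,-0.07,0,0,0],[0.045,0,0,-0.12,0,0,0],[0.045,0,0,-0.16,0,0,0],[0.045,0.15,0,-0.2,0,0,0],[0.045,0.2,0,-0.2,0,0,0],[0.045,0.25,0,-0.2,0,0,0],[0.045,0.3,0,-0.2,0,0,0],[0.045,0.3,0,-0.2,0,0,0],[0.045,0.3,0,-0.2,0,0,0],[0.045,0.3,0,-0.2,0,0,0]]]'; python3 - <<'E'
from h import *
s=snapshot("top"); cv2.imwrite("pics/t4.png",s["color"])
h,S,V=cv2.split(cv2.cvtColor(s["color"],cv2.COLOR_BGR2HSV))
g=blob(((h>60)&(h<95)&(S>80)).astype(np.uint8),(275,170,375,270)); print(rect(s,g,16))
k=cv2.erode(g,np.ones((3,3))); ys,xs=np.nonzero(k); d=s["range_z"][ys,xs]; T=s["cam_to_world"]
P=np.c_[(xs-s["cx"])/s["fx"]*d,-(ys-s["cy"])/s["fy"]*d,-d]@T[:3,:3].T+T[:3,3]
print("plane fit z=ax+by+c",np.linalg.lstsq(np.c_[P[:,:2]-P[:,:2].mean(0),np.ones(len(P))],P[:,2],rcond=None)[0])
E
```

```text
time: 12.75
tool_pos: [398.1, 296.9, 407.0]
orientation: [179.9, -0.3, 98.7]
force: [-0.7, -0.4, -0.4]
width: 44.7
grip_force: 0.0
(array([442.,  -6.]), array([113.2,  83.7]), 8.0, array([440.9,  -5.8]))
plane fit z=ax+by+c [-0.52824088  0.32440484 24.85425007]
```

View pics/t4.png

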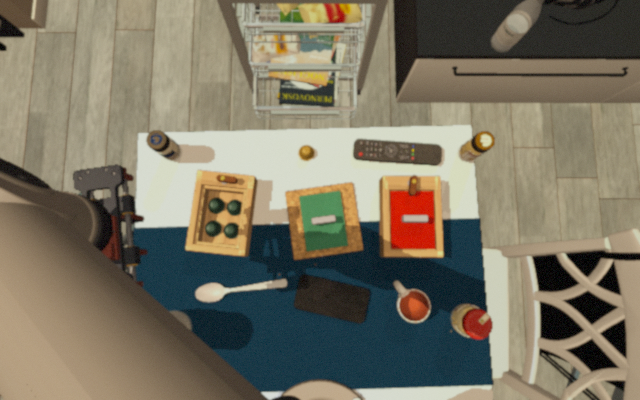

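The panel lies centred on the trivet at (324,219), the button is along the rim at (230,179), and the red case is untouched. The plane fit looks spoiled by depth outliers, so I'll redo it robustly before handing in.

```bash
python3 - <<'E'
from h import *
s=snapshot("top"); h,S,V=cv2.split(cv2.cvtColor(s["color"],cv2.COLOR_BGR2HSV))
g=cv2.erode(blob(((h>60)&(h<95)&(S>80)).astype(np.uint8),(275,170,375,270)),np.ones((3,3)))
ys,xs=np.nonzero(g); d=s["range_z"][ys,xs]; T=s["cam_to_world"]
P=(np.c_[(xs-s["cx"])/s["fx"]*d,-(ys-s["cy"])/s["fy"]*d,-d]@T[:3,:3].T+T[:3,3])[d>0]
m=np.median(P,0); P=P[abs(P[:,2]-m[2])<15]; f=np.linalg.lstsq(np.c_[P[:,:2]-m[:2],np.ones(len(P))],P[:,2],rcond=None)[0]
print(len(P),len(d),f,state()["force"],abs(state()["dq"]).max())
if np.hypot(*f[:2])<0.06 and abs(f[2]-16)<4: print(hand_in())
E
```

```text
1494 1502 [ 4.11814418e-03 -2.25533807e-03  1.70582798e+01] [-0.17818489 -0.60754352 -1.26376719] 3.2375303718434267
the job is handed in; nothing more can be done
None
```

The job is handed in, but the judge returned no verdict: the button is turned a full quarter along the rim, the green panel lies flat on the trivet about 1 mm from its centre, and the red case was not touched.

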